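Find the lid that clicks, then put the tablet tub away

ROBOT

A 6-joint arm with a two-finger parallel gripper is mounted at the origin on the work surface. World frame = base frame: x ahead of the robot, y to its left, z up, the work surface at z = 0. Lengths are in m, angles in degrees, forces in N, time in s.
With the tool pointing down it reaches from about 0.35 to 0.875 m from the base axis. Payload 4.2 kg.
Tool frame: the origin (TCP) lies where the fingers leave the gripper's body, on its centre line; the fingertips stand 73 mm ahead of it and the grasp point (between the pads) lies 54 mm ahead of it; z points along the fingers, y is the line along which they close (so a half turn about z gives the same grasp; the last joint's range is limited). The gripper opens to 85 mm and grips with 20 to 120 N. Pads are 22 mm wide; open, the fingers measure 114 mm over their backs; the gripper's body (76 mm by 85 mm) begins 54 mm behind the grasp point. The pads swing forward as they close: fully open they stand 13 mm farther back than shut.
Start: joints at [-60.413, 22.042, 0.453, 0, -68.411, -14.817], TCP at [0.159, -0.604, 0.304] pointing down, gripper open.
Joint ranges: [-179.83, 179.83], [-69.29, 118.12], [-61.27, 80.66], [-181.25, 117.63], [-171.15, -9.14], [-177.46, 177.46]. Speed limits (degrees/s): [159.86, 159.86, 180, 180, 180, 180].

INTERFACE

Orientations are given as [roll, pitch, yaw] about the fixed x, y, z axes, in that order (R = Rz(yaw) Ry(pitch) Rx(roll)).
In Python, from workcell import manip, get_image, ticket gives the robot as it stands. Calls block until the motion is done:
- manip.reach(position, orientation): joint-space move of the TCP to a pose.
- manip.move_l(position, rate=0.15, rotation=None, contact_N=None): straight line of the TCP; rotation=None keeps the orientation; rate is the mean speed in m/s. With contact_N (N) it stops when the force on the tool has changed by that much, and returns True; else False.
- manip.set_joints(angles): joint-space move.
- manip.grip(opening, grasp_force=None): finger opening in m; grasp_force is the grip in N (None keeps the last); returns when the fingers have stopped.
- manip.sleep(seconds).
- manip.solve_ik(position, orientation): joint angles nearest the present ones, or None.
- manip.get_obs(): the state.
- get_image(name): name is "scene" or "top" or "wrist"; returns a dict with "image" (480x640x3 uint8, blue, green, red), "camera_matrix" (3x3 intrinsics, pixels), "k1" (the pictures are not rectified: a ray, as slopes to the right and down, at radius r is drawn at 1 + k1 r^2 times it, then the intrinsics apply), "R" (3x3) and "t" (3): a world point X has camera coordinates R X + t. Camera axes: x right, y down, z forward; pixel columns grow to the right and rows downward; lengths in m; the calibration is good to about 2 mm. A picture is of the moment at which its call begins. There is no depth.
A pose or a line that the arm cannot do raises manip.IKError and nothing moves.
- ticket.close_job(): hands the job in; it is judged then, once.
The state is a dict: "time_s": time; "joint_pos": joint angles; "dq": joint speeds; "tau": joint torques, N m; "tool_pos": TCP position; "tool_rot": TCP orientation; "wrist_force": force on the tool from outside, world axes, zero at the start; "wrist_torque": the same for the moment, N m; "gripper_width": finger opening in m; "grip_force": force on a finger pad.
Only numpy, scipy, OpenCV 4.12 (cv2) and the standard library are available. Lean on these libraries where they do the work, as an engineer would, in place of code of your own. Each camera call takes 0.05 s, during which the arm holds its last target. There are 200 camera calls.

TASK

Draw the tablet tub out from under the waste pipe by its fin grip, stand it on the open mat clear of the pipe and let go. Find out by trying which of the three look-alike lids clicks onto it, press that one fully home while the tub stands on the mat, then lift the closed tub by the lid's bar grip and set it down gently, not dropped, flat in the tray cutout of its shape. Leave the unwanted lids off the tub and out of that cutout, the tub upright throughout, and the brush, ramekin and jar where they are.

Things in the scene. Friction and masses are not known exactly. Their poses are not given: they have to be found in the camera images.
- tub_center (a point): white plastic tub of dishwasher tablets, loose, about 180 g: open box 102 mm long (its x) x 62 mm wide (y) x 50 mm high, standing upright. Point: its centre, 25 mm above its underside; z up
- tub_fin (a point): middle of the tub's fin grip, 73 mm from the tub's centre along its -x and 35 mm above its underside: an upright fin sticking out of the end wall by 37 mm, 10 mm thick (tub y), from 15 to 50 mm above the underside. Axes as the tub
- tub_rim (a point): centre of the tub's mouth in the plane of the rim, 50 mm above its underside; axes as the tub. Mouth 96 x 56 mm, walls 3 mm. A spring catch inside each long wall resists the right lid with about 9 N from 11 to 7 mm above home, then clicks; push on with up to 20 N till it is home. It then holds (about 8 N): the tub can be lifted by it
- waste_pipe: fixed white waste pipe like a low bridge: level pipe 38 mm thick (50 mm at its collars), along its y axis, its axis 105 mm above the mat, on two uprights 110 mm either side of its middle. Origin on the mat under the middle; its -x side faces the robot and the open mat. The tub starts under it, fin grip sticking out towards the robot
- tray: fixed black shadow-cut tray, 190 mm (x) x 240 mm (y) x 15 mm high, cavities 12 mm deep: one rectangle for the tub, a round one holding a ramekin, and a small 62 x 42 mm one. Origin: centre of the underside
- cutout (a point): centre of the floor of the tray's tub cutout (floor 3 mm above the mat, top of the tray 15 mm): rectangle 108 mm along its x, 68 mm along its y; the fin grip passes over the tray, so the tub may go in either way round
- brush: blue scrubbing brush lying on the mat, 46 x 115 x 36 mm, a bystander; origin under its centre
- ramekin: white ramekin, 72 mm wide, 42 mm high, standing in the tray's round cavity, a bystander; origin under its centre
- jar: clear jar with twist cap, 68 mm wide, 100 mm high, a bystander; origin under its centre
- lid_a_grip (a point): one of three white plastic lids, all alike from above: rectangular flange 110 x 70 mm, 4 mm thick, an upright bar grip on its middle, 44 mm long (x), 12 mm wide (y), 22 mm high. Lies on the mat on its plug, 12 mm deep, whose size differs by some mm from lid to lid (hidden from above). 60 g. Point: centre of the bar grip, 27 mm above the underside of the plug, 11 mm above the top of the flange; z up
- lid_a_seat (a point): point of lid_a in the middle of its flange's underside, 15 mm below the centre of its grip: it meets the centre of the tub's rim when the lid is home. Only one lid has a plug that enters the tub (about 2 mm play all round); the other two come to rest on the rim about 12 mm too high
- lid_b_grip (a point): one of three white plastic lids, all alike from above: rectangular flange 110 x 70 mm, 4 mm thick, an upright bar grip on its middle, 44 mm long (x), 12 mm wide (y), 22 mm high. Lies on the mat on its plug, 12 mm deep, whose size differs by some mm from lid to lid (hidden from above). 60 g. Point: centre of the bar grip, 27 mm above the underside of the plug, 11 mm above the top of the flange; z up
- lid_b_seat (a point): point of lid_b in the middle of its flange's underside, 15 mm below the centre of its grip: it meets the centre of the tub's rim when the lid is home. Only one lid has a plug that enters the tub (about 2 mm play all round); the other two come to rest on the rim about 12 mm too high
- lid_c_grip (a point): one of three white plastic lids, all alike from above: rectangular flange 110 x 70 mm, 4 mm thick, an upright bar grip on its middle, 44 mm long (x), 12 mm wide (y), 22 mm high. Lies on the mat on its plug, 12 mm deep, whose size differs by some mm from lid to lid (hidden from above). 60 g. Point: centre of the bar grip, 27 mm above the underside of the plug, 11 mm above the top of the flange; z up
- lid_c_seat (a point): point of lid_c in the middle of its flange's underside, 15 mm below the centre of its grip: it meets the centre of the tub's rim when the lid is home. Only one lid has a plug that enters the tub (about 2 mm play all round); the other two come to rest on the rim about 12 mm too high

How it is judged (in metres and radians):
On the way, in this order (a step that is already met when the one before it is completed fails the run):
1. the open tub stands on the mat, clear of the pipe, let go (x of tub_center in the frame of waste_pipe below -0.085 m and angle between tub_center's own z axis and vertical below 0.1 rad and height (world z) of tub_center below 0.029 m and contact force between the fingers and tub below 0.1 N and linear speed of tub below 0.03 m/s and horizontal distance between tub_center and cutout above 0.11 m and not ((distance between lid_a_seat and tub_rim below 0.0045 m and angle between the z axis of lid_a_seat and the z axis of tub_rim, either way round below 0.05 rad) or (distance between lid_b_seat and tub_rim below 0.0045 m and angle between the z axis of lid_b_seat and the z axis of tub_rim, either way round below 0.05 rad) or (distance between lid_c_seat and tub_rim below 0.0045 m and angle between the z axis of lid_c_seat and the z axis of tub_rim, either way round below 0.05 rad))), for 0.2 s.
2. a lid is pressed fully home on the tub while it stands on the mat outside the tray (((distance between lid_a_seat and tub_rim below 0.0045 m and angle between the z axis of lid_a_seat and the z axis of tub_rim, either way round below 0.05 rad) or (distance between lid_b_seat and tub_rim below 0.0045 m and angle between the z axis of lid_b_seat and the z axis of tub_rim, either way round below 0.05 rad) or (distance between lid_c_seat and tub_rim below 0.0045 m and angle between the z axis of lid_c_seat and the z axis of tub_rim, either way round below 0.05 rad)) and height (world z) of tub_center below 0.029 m and horizontal distance between tub_center and cutout above 0.11 m), for 0.1 s.
3. the closed tub hangs from the lid's grip, off the mat, its own body not held (((distance between lid_a_seat and tub_rim below 0.0045 m and angle between the z axis of lid_a_seat and the z axis of tub_rim, either way round below 0.05 rad) or (distance between lid_b_seat and tub_rim below 0.0045 m and angle between the z axis of lid_b_seat and the z axis of tub_rim, either way round below 0.05 rad) or (distance between lid_c_seat and tub_rim below 0.0045 m and angle between the z axis of lid_c_seat and the z axis of tub_rim, either way round below 0.05 rad)) and height (world z) of tub_center above 0.04 m and contact force between the fingers and tub below 0.1 N and (contact force between the fingers and lid_a above 0.3 N or contact force between the fingers and lid_b above 0.3 N or contact force between the fingers and lid_c above 0.3 N)), for 0.1 s.
At the end, for the whole second after the job is handed in: Tub flat in its tray cutout (centre within 9 mm, underside within 3 mm of the floor, tilt < 0.05 rad, aligned within 0.12 rad), one lid fully home on it (within 4.5 mm and 0.05 rad); the other lids off the tub and 70 mm or more from the cutout; all released, at rest (((distance between lid_a_seat and tub_rim below 0.0045 m and angle between the z axis of lid_a_seat and the z axis of tub_rim, either way round below 0.05 rad) or (distance between lid_b_seat and tub_rim below 0.0045 m and angle between the z axis of lid_b_seat and the z axis of tub_rim, either way round below 0.05 rad) or (distance between lid_c_seat and tub_rim below 0.0045 m and angle between the z axis of lid_c_seat and the z axis of tub_rim, either way round below 0.05 rad)) and horizontal distance between tub_center and cutout below 0.009 m and height (world z) of tub_center below 0.031 m and angle between tub_center's own z axis and vertical below 0.05 rad and angle between the x axis of tub_center and the x axis of cutout, either way round below 0.12 rad and linear speed of tub below 0.02 m/s and contact force between the fingers and tub below 0.1 N and contact force between the fingers and lid_a below 0.1 N and contact force between the fingers and lid_b below 0.1 N and contact force between the fingers and lid_c below 0.1 N and ((distance between lid_a_seat and tub_rim below 0.0045 m and angle between the z axis of lid_a_seat and the z axis of tub_rim, either way round below 0.05 rad) or (horizontal distance between lid_a_grip and cutout above 0.07 m and contact force between lid_a and tub below 0.1 N)) and ((distance between lid_b_seat and tub_rim below 0.0045 m and angle between the z axis of lid_b_seat and the z axis of tub_rim, either way round below 0.05 rad) or (horizontal distance between lid_b_grip and cutout above 0.07 m and contact force between lid_b and tub below 0.1 N)) and ((distance between lid_c_seat and tub_rim below 0.0045 m and angle between the z axis of lid_c_seat and the z axis of tub_rim, either way round below 0.05 rad) or (horizontal distance between lid_c_grip and cutout above 0.07 m and contact force between lid_c and tub below 0.1 N))); the robot touches nothing.
It fails at once if the brush, ramekin or jar is moved by more than 30 mm (distance of any of brush, ramekin, jar from where it was at the start of the episode above 0.03 m).
It fails at once if the tub is tipped by more than 0.6 rad (angle between tub_center's own z axis and vertical above 0.6 rad).
It fails at once if the tub is dropped: it moves faster than 0.5 m/s with no finger holding it or its lid (linear speed of tub above 0.5 m/s and contact force between the fingers and tub below 0.05 N and contact force between the fingers and lid_a below 0.05 N and contact force between the fingers and lid_b below 0.05 N and contact force between the fingers and lid_c below 0.05 N).
It also fails if it takes over 72 s, if anything falls off the work surface, if the arm or the gripper's body presses on something with over 40 N, if the wrist force passes 120 N, or if a joint passes its speed limit or range.

## Working session

There is one attempt and no reset: what is moved stays moved. The work goes in short steps, each a Python script; the robot and the scene stay as the last script left them, time stands still between calls to the robot, and variables do not carry over. Pictures are saved under pics/ and viewed, at most 10 in all, crops included, and the job is handed in when it is done.

```bash
mkdir -p pics; ls
python3 - <<'E'
from workcell import manip,get_image
import cv2
for n in ["top","scene"]:
    d=get_image(n); cv2.imwrite(f"pics/{n}0.png",d["image"]); print(n,d["camera_matrix"],d["k1"],d["R"],d["t"])
print(manip.get_obs())
E
```

```text
pics
top [[457.22032339   0.         315.56817073]
 [  0.         457.22032339 243.5502445 ]
 [  0.           0.           1.        ]] -0.042458170921624704 [[ 0.00614458 -0.99997849  0.00229412]
 [-0.99552754 -0.00633347 -0.09425919]
 [ 0.0942717  -0.00170468 -0.99554505]] [-0.00657846  0.53123277  1.02768385]
scene [[566.33177097   0.         321.29498278]
 [  0.         566.33177097 234.83029054]
 [  0.           0.           1.        ]] -0.1776678162949477 [[-0.32106267  0.94700068  0.01041526]
 [ 0.48756191  0.1747068  -0.85543025]
 [-0.81191265 -0.26956864 -0.51781329]] [ 0.18828009 -0.19375268  1.65069206]
{'time_s': 0.1, 'joint_pos': array([-6.04124591e+01,  2.20847703e+01,  3.86591316e-01, -2.41256411e-02,
       -6.84114729e+01, -1.48179615e+01]), 'dq': array([-0.03191989, -0.19648911,  0.08651006,  0.14017389, -0.00762636,
        0.13853293]), 'tau': array([-6.55489057e-04, -3.93320775e+01,  1.88930064e+01,  4.19794902e+00,
       -2.60617227e-03,  5.57025828e-06]), 'tool_pos': array([ 0.15926552, -0.60396524,  0.30294368]), 'tool_rot': array([ 1.79888260e+02, -6.37304575e-03, -1.65239313e+02]), 'wrist_force': array([ 0.3081538 , -0.01287903, -0.9146961 ]), 'wrist_torque': array([0.02401827, 0.02626588, 0.02322925]), 'grip_force': 0.0, 'gripper_width': 0.0855261108730027}
```

View pics/top0.png

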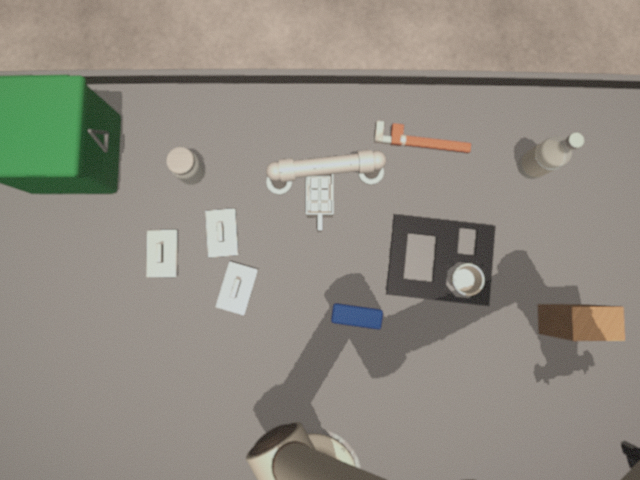

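View pics/scene0.png

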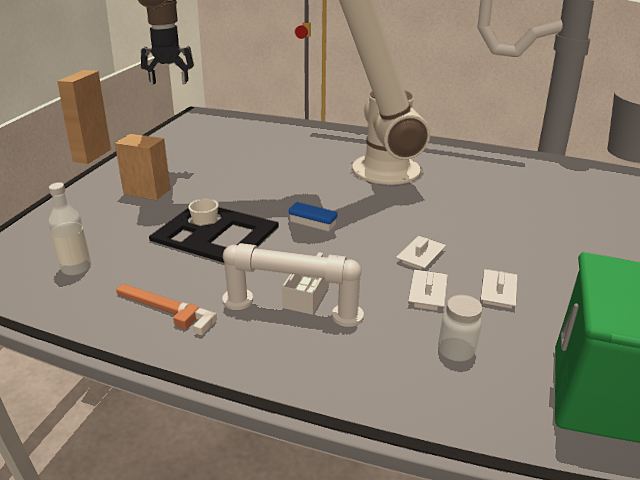

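The top view shows the tub at about (320,195) with its fin down to (320,230), under the pipe that runs (280,170)–(375,160). The lids are at (161,253), (221,232) and (237,288). The tub cutout is at (420,257), the brush at (357,316), the ramekin at (466,280) and the jar at (182,162). In the scene view the tub sits upright under the pipe.

```bash
cat > h.py <<'E'
import numpy as np,cv2
from workcell import manip,get_image,ticket
def world(d,uv,z):
    """pixels (N,2) -> world points on plane z"""
    K=d["camera_matrix"]; k=np.array([d["k1"],0,0,0,0.])
    uv=np.asarray(uv,float).reshape(-1,1,2)
    n=cv2.undistortPointsIter(uv,K,k,None,None,(3,100,1e-10)).reshape(-1,2)
    R,t=np.array(d["R"]),np.array(d["t"]); c=-R.T@t
    r=np.c_[n,np.ones(len(n))]@R
    return c+r*((z-c[2])/r[:,2])[:,None]
def rect(d,mask,seed,z):
    """component at seed -> centre, sizes(long,short), heading of long side (deg, mod 180)"""
    n,l=cv2.connectedComponents(mask.astype(np.uint8)); s=l[seed[1],seed[0]]
    assert s>0, "seed not in mask"
    c=max(cv2.findContours((l==s).astype(np.uint8),cv2.RETR_EXTERNAL,cv2.CHAIN_APPROX_NONE)[0],key=cv2.contourArea)
    w=world(d,c.reshape(-1,2),z)[:,:2]
    (x,y),(a,b),th=cv2.minAreaRect((w*1000).astype(np.float32))
    if a<b: a,b,th=b,a,th+90
    return np.array([x,y])/1000,(round(a,1),round(b,1)),(th+90)%180-90
E
python3 - <<'E'
from h import *
d=get_image("top");im=d["image"];g=im.min(2).astype(int);hsv=cv2.cvtColor(im,cv2.COLOR_BGR2HSV)
print("cam",-np.array(d["R"]).T@d["t"], im[253,150],im[232,228],im[257,420],im[220,400],im[300,300],im[196,320],im[222,320])
w=g>125
for s in [(152,253),(230,240),(245,275)]:
    try: print("lid",s,rect(d,w,s,.016))
    except Exception as e: print(s,e)
for z in(.015,.003):
  print("cut",z,rect(d,g>60,(420,257),z) if 1 else 0)
print("tray",rect(d,(im.max(2)<60),(395,240),.015))
print("brush",rect(d,hsv[...,1]>120,(357,316),.036))
print("pipe ends",world(d,[(280,170),(375,160)],.105))
print("tub near corners/fin",world(d,[(307,214),(333,213),(320,231),(320,216)],.05))
w2=get_image("wrist");print(w2["camera_matrix"],w2["k1"],manip.get_obs()["tool_pos"],"cam",-np.array(w2["R"]).T@w2["t"],w2["R"])
E
```

```text
cam [ 0.43201577 -0.0014619   1.07319423] [200 210 205] [205 211 206] [152 159 165] [71 71 77] [141 148 155] [191 196 192] [212 213 208]
lid (152, 253) (array([ 0.45681555, -0.02454987]), (1557.1, 928.5), -89.72061675786972)
lid (230, 240) (array([ 0.45681555, -0.02454987]), (1557.1, 928.5), -89.72061675786972)
lid (245, 275) (array([ 0.45681555, -0.02454987]), (1557.1, 928.5), -89.72061675786972)
cut 0.015 (array([ 0.45893292, -0.02456793]), (1559.4, 937.2), -89.72744104266167)
cut 0.003 (array([ 0.4592381 , -0.02483002]), (1577.1, 947.8), -89.72744104266167)Traceback (most recent call last):
  File "<stdin>", line 10, in <module>
  File "h.py", line 14, in rect
    assert s>0, "seed not in mask"
           ^^^
AssertionError: seed not in mask
```

Run:
```python
from h import *
d=get_image("top");im=d["image"];g=im.min(2).astype(int);hsv=cv2.cvtColor(im,cv2.COLOR_BGR2HSV)
def t(n,*a):
    try: print(n,rect(d,*a))
    except Exception as e: print(n,e)
for s in [(152,253),(230,240),(245,275)]: t("lid",g>172,s,.016)
for z in(.015,.003): t("cut",g>111,(420,257),z)
t("tray",g<110,(395,240),.015)
t("brush",hsv[...,1]>120,(357,316),.036)
t("tub",g>172,(320,222),.05)
print("pipe ends",world(d,[(280,170),(375,160)],.105))
print("tub near corners/fin",world(d,[(307,214),(333,213),(320,231),(320,216)],.05))
w2=get_image("wrist");print(w2["camera_matrix"],w2["k1"],"cam",-np.array(w2["R"]).T@w2["t"],w2["R"])
```

```text
lid (array([0.50794366, 0.35602896]), (107.7, 69.1), 0.8460286855697632)
lid (array([0.55677393, 0.21735213]), (109.2, 69.6), 4.981622695922852)
lid (array([0.42800104, 0.17889481]), (109.8, 70.4), -15.912361145019531)
cut (array([ 0.50199341, -0.24430907]), (106.5, 65.5), -6.685554504394531)
cut (array([ 0.50278687, -0.24706294]), (107.8, 66.2), -6.685569763183594)
tray (array([ 0.22789888, -0.26751862]), (758.2, 613.4), -32.59174728393555)
brush (array([ 0.36748352, -0.09665432]), (109.8, 41.4), 82.22607421875)
tub (array([ 0.62400122, -0.01174166]), (124.2, 61.6), 0.4755916893482208)
pipe ends [[ 0.68297117  0.07477787  0.105     ]
 [ 0.70661991 -0.13095888  0.105     ]]
tub near corners/fin [[ 0.59592422  0.01657995  0.05      ]
 [ 0.59859836 -0.042234    0.05      ]
 [ 0.55738169 -0.01302789  0.05      ]
 [ 0.59154293 -0.01285042  0.05      ]]
[[331.73225913   0.         313.76037951]
 [  0.         331.73225913 241.22339598]
 [  0.           0.           1.        ]] -0.06202323209875723 cam [ 0.09370924 -0.62190997  0.37356725] [[-0.25474218  0.96700706  0.00194388]
 [ 0.93216854  0.24502882  0.26650084]
 [ 0.25723189  0.06970103 -0.96383273]]
```

Sizes match for the lids, cutout and brush. Next I move to the fin, with a closer wrist look over the tray on the way.

Run:
```python
from h import *
import pickle
o=[180,0,180]
def snap(n):
    d=get_image("wrist"); pickle.dump(d,open(f"{n}.pkl","wb")); return d["image"]
manip.reach([.47,-.245,.26],o); a=snap("w_cut")
manip.reach([.53,-.013,.25],o); b=snap("w_tub")
cv2.imwrite("pics/w1.png",cv2.resize(np.hstack([a,b]),(800,300),interpolation=cv2.INTER_AREA))
print(manip.get_obs()["time_s"],manip.get_obs()["joint_pos"].round(1))
```

```text
3.0417 [  16.    15.6  -17.4    0.   -57.  -106.1]
```

View pics/w1.png

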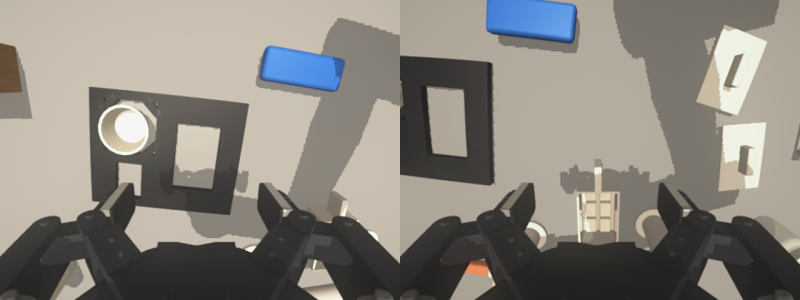

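The left half shows the cutout at display (197,155), with the brush and ramekin clear of it. The right half shows the tub rim's near edge at (577..618,191) and the fin from (598,160) to (600,191).

Run:
```python
from h import *
import pickle
a=pickle.load(open("w_cut.pkl","rb"));b=pickle.load(open("w_tub.pkl","rb"))
g=a["image"].min(2).astype(int); print(g[248,315],g[180,240])
for th in(100,120,140):
  for z in(.015,.003):
    try: print("cut",th,z,rect(a,g>th,(315,220),z))
    except Exception as e: print(e)
print("fin tip, near corners",world(b,[(317,256),(283,306),(349,306)],.05).round(4))
cv2.imwrite("pics/w2.png",cv2.resize(b["image"][230:400,240:400],None,fx=3.5,fy=3.5,interpolation=cv2.INTER_CUBIC))
```

```text
186 193
cut 100 0.015 (array([ 0.49984122, -0.24688727]), (102.9, 66.4), -6.359771728515625)
cut 100 0.003 (array([ 0.50356372, -0.24691873]), (106.8, 68.9), -6.3597564697265625)
cut 120 0.015 (array([ 0.49962195, -0.24677386]), (101.2, 65.7), -6.281097412109375)
cut 120 0.003 (array([ 0.50333603, -0.2468009 ]), (105.0, 68.2), -6.281013488769531)
cut 140 0.015 (array([ 0.48791721, -0.24542276]), (77.4, 64.7), -6.38763427734375)
cut 140 0.003 (array([ 0.49118607, -0.24539847]), (80.3, 67.2), -6.38763427734375)
fin tip, near corners [[ 0.5498 -0.0115  0.05  ]
 [ 0.5969 -0.0419  0.05  ]
 [ 0.597   0.0173  0.05  ]]
```

View pics/w2.png

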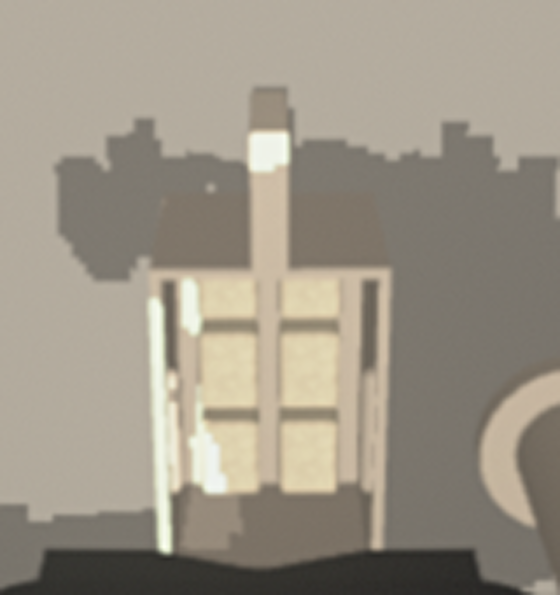

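Run:
```python
from h import *
import pickle
manip.move_l([.574,-.0115,.13],rate=.25)
print(manip.move_l([.574,-.0115,.089],rate=.08,contact_N=8))
manip.grip(0.0,grasp_force=40); o=manip.get_obs(); print(o["gripper_width"],o["tool_pos"],o["grip_force"])
manip.move_l([.4365,-.0115,.0895],rate=.1); manip.sleep(.2); print(manip.get_obs()["wrist_force"].round(1),manip.get_obs()["gripper_width"])
manip.grip(.045); manip.sleep(.3)
manip.move_l([.4365,-.0115,.16],rate=.25)
manip.move_l([.393,-.0115,.25],rate=.25)
d=get_image("wrist"); pickle.dump(d,open("w_tub2.pkl","wb")); 
t=get_image("top"); pickle.dump(t,open("t2.pkl","wb"))
cv2.imwrite("pics/w3.png",np.hstack([cv2.resize(d["image"][230:430,220:420],(400,400)),cv2.resize(t["image"][180:300,260:380],(400,400))]))
print(manip.get_obs()["time_s"])
```

```text
False
0.009532004588072079 [ 0.57408774 -0.01143623  0.08917371] 42.48271822929382
[-0.5 -1.  -1.8] 0.009461802279813547
8.5833
```

View pics/w3.png

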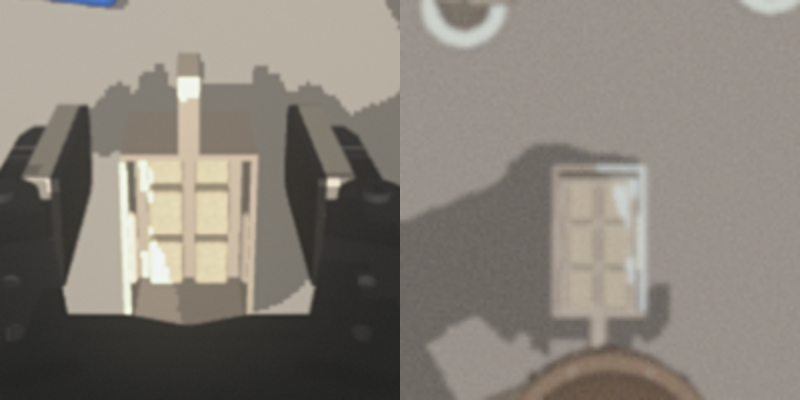

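```bash
cat >> h.py <<'E'
def pick(xy,th,w=.045):
    xy=list(xy); yaw=180+th; yaw-=360*(yaw>180)
    manip.reach(xy+[.16],[180,0,yaw])
    print("contact",manip.move_l(xy+[.092],rate=.1,contact_N=6))
    manip.grip(0,grasp_force=50); o=manip.get_obs(); print("w",o["gripper_width"],o["tool_pos"],o["wrist_force"].round(1))
    import pickle; d=get_image("wrist"); pickle.dump(d,open("hand.pkl","wb"))
    manip.move_l(xy+[.2],rate=.2); print("t",manip.get_obs()["time_s"])
    return d
E
python3 - <<'E'
from h import *
import pickle
d=pickle.load(open("w_tub2.pkl","rb"));t=pickle.load(open("t2.pkl","rb"))
print("wrist",world(d,[(279.5,307.5),(348.5,307.5)],.05).round(4))
print("top",world(t,[(305.9,229.5),(334.1,229.5),(305.9,275.1),(334.1,275.1)],.05).round(4))
h=pick([.557,.217],5)
cv2.imwrite("pics/h1.png",h["image"])
E
```

```text
wrist [[ 0.4604 -0.0426  0.05  ]
 [ 0.4604  0.0192  0.05  ]]
top [[ 0.5606  0.0188  0.05  ]
 [ 0.561  -0.0448  0.05  ]
 [ 0.458   0.0179  0.05  ]
 [ 0.4584 -0.0451  0.05  ]]
contact False
w 0.010751354619641135 [0.55738665 0.21732785 0.09281794] [-0.2  0.4  3.5]
t 11.6917
```

View pics/h1.png

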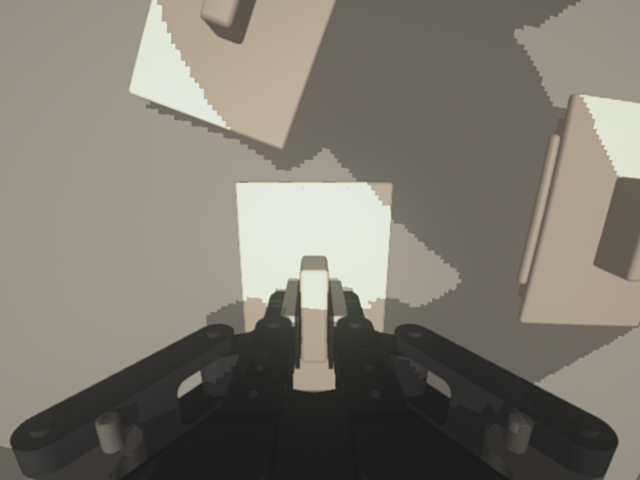

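The lid is held square to the hand, its near flange edge at row 182, columns 237–392. I compute the in-hand offset, then try the fit.

```bash
cat >> h.py <<'E'
TUB=np.array([.511,-.0117])
def offset(h,tcp,th,px):
    """lid centre minus TCP along/across tool (world-aligned once yaw=180), from near-edge corners in the wrist image"""
    w=world(h,px,.016)[:,:2].mean(0)-np.array(tcp)[:2]
    c,s=np.cos(np.radians(th)),np.sin(np.radians(th))
    return np.array([[c,s],[-s,c]])@w+[.055,0]
def try_lid(off):
    x,y=TUB-[off[0],0]
    manip.reach([x,y,.19],[180,0,180])
    # TCP is 76-77 mm above flange top; plug underside 16 mm below it. Free touch: 12 mm above home
    z0=.054+.0768
    manip.move_l([x,y,z0+.018],rate=.2)
    c=manip.move_l([x,y,z0-.002],rate=.03,contact_N=5); o=manip.get_obs()
    print("contact",c,"height above home mm",(o["tool_pos"][2]-z0)*1e3,o["tool_pos"],o["wrist_force"].round(1),"t",o["time_s"])
E
python3 - <<'E'
from h import *
import pickle
h=pickle.load(open("hand.pkl","rb"))
w=world(h,[(237,182),(392,182)],.016);print(w,np.linalg.norm(w[0]-w[1]))
off=offset(h,[.55739,.21733],5,[(237,182),(392,182)]); print("off",off)
if np.abs(off).max()<.008: try_lid(off)
E
```

```text
[[0.50637985 0.17855032 0.016     ]
 [0.50041621 0.24658378 0.016     ]] 0.06829433892164151
off [ 7.98366035e-04 -3.91179493e-05]
contact True height above home mm 11.959218397222221 [ 0.51118128 -0.01130744  0.14275922] [-0.9 -0.   5.1] t 13.3667
```

Run:
```python
from h import *
p=manip.get_obs()["tool_pos"]
c=manip.move_l([.5102,-.0117,.1288],rate=.02,contact_N=12); o=manip.get_obs()
print(c,(o["tool_pos"][2]-.1308)*1e3,o["wrist_force"].round(1))
```

```text
True 11.98811001255698 [0.7 0.1 3.6]
```

A hard stop 12 mm above home means this lid is wrong. I put it back where it lay and pick the next one.

Run:
```python
from h import *
x,y=.5102,-.0117
manip.move_l([x,y,.2],rate=.25)
manip.reach([.557,.217,.15],[180,0,-175])
print(manip.move_l([.557,.217,.0925],rate=.12,contact_N=6),manip.get_obs()["tool_pos"])
manip.grip(.045); manip.move_l([.557,.217,.16],rate=.25)
h=pick([.428,.179],-16)
cv2.imwrite("pics/h2.png",h["image"][100:350,120:520])
```

```text
True [0.5562398  0.21503875 0.09246313]
contact False
w 0.010980333152030454 [0.42832048 0.17930534 0.09265233] [-0.4  0.7  3.9]
t 18.8583
```

View pics/h2.png

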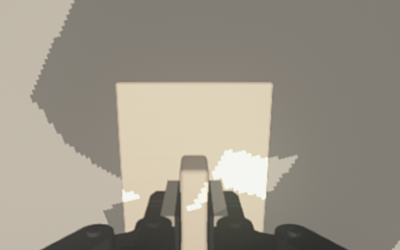

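The near edge sits at row 183, columns 237–392, so this lid is held the same way. Now the fit.

Run:
```python
from h import *
import pickle
h=pickle.load(open("hand.pkl","rb"))
off=offset(h,[.42832,.17931],-16,[(237,183),(392,183)]); print("off",off)
try_lid(off)
x,y=TUB-[off[0],0]
c=manip.move_l([x,y,.1288],rate=.02,contact_N=12); o=manip.get_obs()
print(c,(o["tool_pos"][2]-.1308)*1e3,o["wrist_force"].round(1))
```

```text
off [ 0.0013846  -0.00010112]
contact True height above home mm 7.678167200924096 [ 0.51032832 -0.01150728  0.13847817] [0.7 1.3 4.2] t 20.5083
True -0.1195121136118582 [-0.7  1.3  2.8]
```

The second lid entered and went home. I add a final press, lift it and check.

Run:
```python
from h import *
x,y=.5096,-.0117
print(manip.move_l([x,y,.1285],rate=.02,contact_N=15),manip.get_obs()["tool_pos"][2]); manip.sleep(.3)
f0=manip.get_obs()["wrist_force"].round(1)
manip.move_l([x,y,.15],rate=.05); manip.move_l([x,y,.19],rate=.15); manip.sleep(.3)
print(f0,manip.get_obs()["wrist_force"].round(1),manip.get_obs()["gripper_width"],manip.get_obs()["time_s"])
d=get_image("wrist"); s=get_image("scene")
cv2.imwrite("pics/l1.png",np.hstack([cv2.resize(d["image"],(400,300)),cv2.resize(s["image"][140:320,220:460],(400,300))]))
```

```text
False 0.1306251210747129
[-5.   2.4 16.9] [-0.2  0.3 -3.3] 0.010520437232810443 22.8
```

View pics/l1.png

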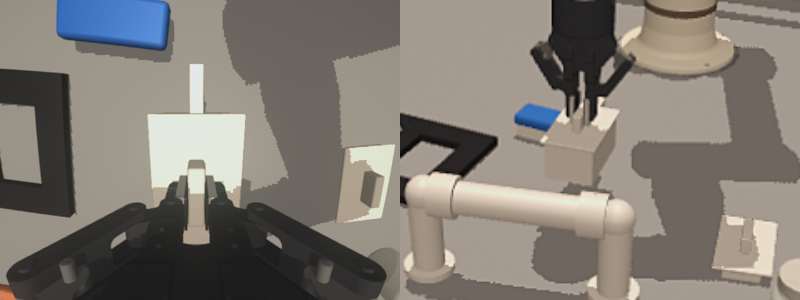

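The lid sits level on the tub, which hangs clear of the mat at the height expected. Now the tray.

Run:
```python
from h import *
th=np.radians(-6.35); x,y=np.array([.5026,-.2464])-.0014*np.array([np.cos(th),np.sin(th)])
manip.move_l([x,y,.19],rate=.15,rotation=[180,0,173.65]); 
manip.move_l([x,y,.152],rate=.1)
c=manip.move_l([x,y,.1325],rate=.02,contact_N=5); o=manip.get_obs()
print(c,o["tool_pos"],o["wrist_force"].round(1),o["time_s"])
s=get_image("scene"); cv2.imwrite("pics/p1.png",cv2.resize(s["image"][150:290,130:330],(800,560)))
```

```text
True [ 0.5010365  -0.24614864  0.13368989] [-0.6  0.7  3.8] 26.0
```

View pics/p1.png

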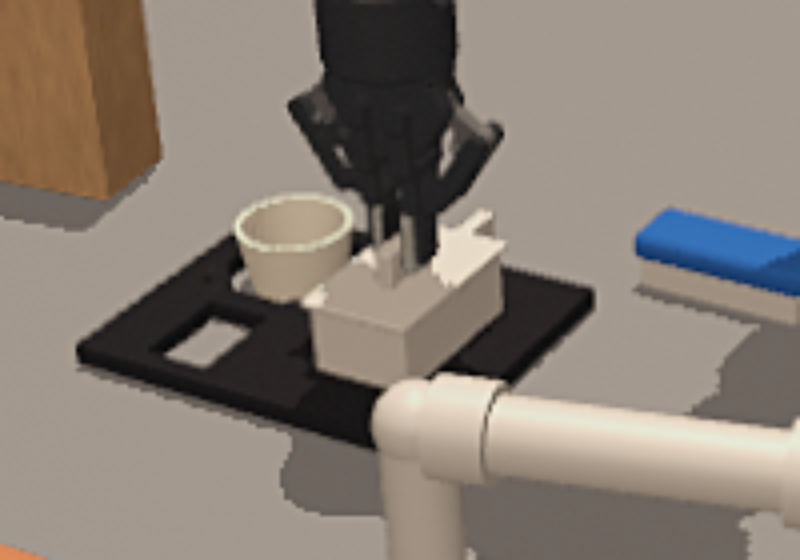

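The tub is down in its cutout: contact came at z 0.1337 against 0.1336 expected. I release, back off and check.

Run:
```python
from h import *
manip.grip(.04); p=manip.get_obs()["tool_pos"]
manip.move_l([p[0],p[1],.26],rate=.15); manip.reach([.38,.05,.33],[180,0,180]); manip.sleep(.3)
d=get_image("top"); cv2.imwrite("pics/f1.png",cv2.resize(d["image"][120:320,120:520],(800,400)))
g=d["image"].min(2).astype(int)
for th in(165,175): 
    try: print("lid on tub",rect(d,g>th,(420,270),.057))
    except Exception as e: print(e)
print(manip.get_obs()["time_s"])
```

```text
lid on tub (array([ 0.4850152 , -0.24411224]), (141.3, 69.5), -6.418647766113281)
lid on tub (array([ 0.48488049, -0.24418221]), (141.0, 68.9), -6.3370208740234375)
29.0333
```

View pics/f1.png

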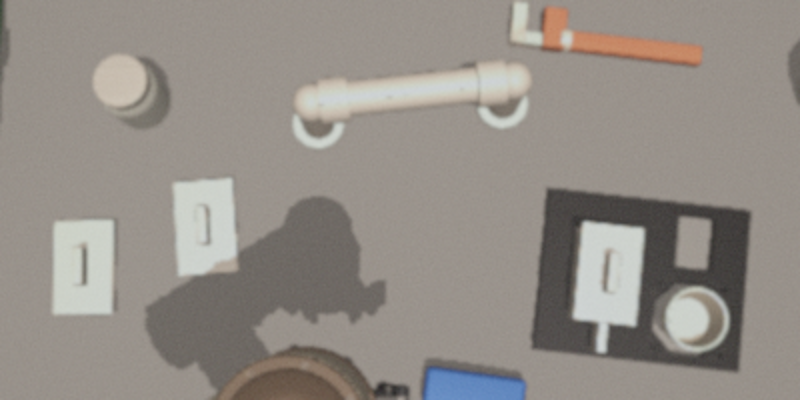

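The closed tub lies squarely in its cutout, at display (610,270) and heading −6.4°. The other two lids are far off and the bystanders have not moved.

```bash
python3 -c "
from workcell import ticket
print(ticket.close_job())"
```

```text
the job is handed in; nothing more can be done
None
```

The job is handed in at about 29 s of the 72 s allowed: the second lid I tried clicked home on the tub, and the closed tub stands flat and released in its tray cutout, with the other two lids left on the mat; the judge gave no result back.

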